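# Close the flute chest: break its locked lid stay, then lower the lid

### The job

Close the flute chest. Its lid is held up by a folding metal stay locked straight: press the stay's knuckle down, without forcing it, until the stay breaks and starts to fold, then take the lid by its front bar and lower it gently until it is fully shut, never letting it drop. Let go, and leave the jar, the block and the brush where they lie.

Things in the scene. Friction and masses are not known exactly. Their poses are not given: they have to be found in the camera images.
- case: Slate-grey open-topped chest fixed to the table, 170 mm deep (its own x), 200 mm wide (its own y), rim 115 mm above the table, walls 9 mm; flutes lie inside. Origin: centre of its underside, on the table. Its own x points to the hinge side, so its front is at -x; the stay is on the outside of its -y end. z is up.
- hinge (a point): Middle of the lid's hinge line, at (85, 0, 121) mm in the chest's frame. The hinge line runs along the chest's y.
- lid (a joint): Lid angle, rad: 0 = held open by the stay, standing 80 degrees (1.396 rad) up from level; grows as it closes; 1.396 = fully shut. Slate-grey slab 170 x 200 x 12 mm, 0.5 to 0.7 kg. Its hinge is stiff: with the stay broken the lid stays put while steeper than about 65 degrees from level, but lower down it is too heavy for the hinge and falls shut unless held.
- lid_bar (a point): Middle of the round steel bar at the lid's free edge: 12 mm thick, 150 mm long, parallel to the hinge line, 210 mm from it, 40 mm beyond the lid's edge in the lid's plane, joined to it by 12 mm rods at the bar's ends. Lid open: the bar is the topmost part, 0.33 m up. Lid shut: it stands level in front of the chest, 121 mm above the table.
- knuckle (a point): Middle of the stay's knuckle: a steel cylinder 20 mm across, 50 mm long, parallel to the hinge line, spanning 103 to 153 mm from the chest's middle plane beyond its -y end. Locked, it is at (-13, -128, 150) mm in the chest's frame. As the stay folds it swings down and to the hinge side (chest +x), on a circle of 76 mm radius about the stay's lower pivot.
- stay_lower: The stay: two steel strips 14 mm wide, 4 mm thick (lower 76 mm, upper 102 mm), joined at the knuckle, from the lower pivot (the origin; (-70, -106, 100) mm in the chest's frame) up to the lid's side edge. Locked, it is just past straight, against a stop: pushing the lid only locks it harder. About 10 N down on the knuckle breaks it; 25 N bends the strips.
- stay_upper (a joint): Fold of the stay at the knuckle, rad: 0 = locked; 0.08 = straight; grows as it folds; about 2.4 with the lid shut. It moves together with the lid.
- jar: Bystander: dark turned wooden jar, 80 mm across, 64 mm high, behind the hinge side. Origin: centre of its underside.
- soap: Bystander: pale block 75 x 45 x 22 mm, lying flat in front of the chest. Origin: centre of its underside.
- brush: Bystander: brush lying along its own x in front of the chest. Origin: its underside.

How it is judged:
By the outcome, as a careful person would: the job done as asked, in the order asked, and still so for the second after the job is handed in, with the robot touching nothing.
It also fails if it takes over 64 s, if anything falls off the work surface, if the arm or the gripper's body presses on something with over 40 N, if the wrist force passes 120 N, or if a joint passes its speed limit or range.

### The arm

A 6-joint arm with a two-finger parallel gripper is mounted at the origin on the work surface. World frame = base frame: x ahead of the robot, y to its left, z up, the work surface at z = 0. Lengths are in mm, angles in rad, forces in N, time in s.
With the tool pointing down it reaches from about 350 to 775 mm from the base axis. Payload 7.3 kg.
Tool frame: the origin (TCP) lies on the centre line of the jaws, within the pads' length; the fingertips stand 17 mm ahead of it and the grasp point (between the pads) lies 2 mm behind it; z points along the fingers, y is the line along which they close (so a half turn about z gives the same grasp; the last joint's range is limited). The gripper opens to 92 mm and grips with 3 to 60 N. Pads are 19 mm wide; open, the fingers measure 130 mm over their backs; the gripper's body (75 mm by 190 mm) begins 47 mm behind the grasp point.
Start: joints at [1.009, 0.342, 1.524, -0, 1.275, -0.146], TCP at [212.046, 480.291, 243.741] pointing down, gripper open.
Joint ranges: [-2.53, 2.53], [-0.77, 2.02], [0.04, 2.7], [-1, 4.14], [0.28, 2.66], [-3.11, 3.11]. Speed limits (rad/s): [2.57, 2.57, 3.14, 3.14, 3.14, 3.14].

### API

Orientations are given as [roll, pitch, yaw] about the fixed x, y, z axes, in that order (R = Rz(yaw) Ry(pitch) Rx(roll)).
In Python, from plant import bot gives the robot as it stands. The module is installed in compiled form; this text tells all that it offers.
- The arm moves only by the shell command python3 -m pendant 'ROWS'. ROWS is JSON, a list of rows, each a list of 3 entries, a list of its own where there are three numbers: the shift along the world's x, y, z as a fraction of full scale, then the turn, a rotation vector about the world's x, y, z as a fraction of full scale, then the opening, from -1 (shut) to 1 (fully open), so that 0 is half open. In form: [[[tx, ty, tz], [rx, ry, rz], claw], ...]. A call has exactly 10 rows; each row shifts and turns the commanded pose from where the row before left it; what a row does not reach is not made up. Full scale, the value 1, is 30 mm for a shift and 0.12 rad for a turn. A row lasts 1/12 s, in which the tool goes at most 41.7 mm and 7.16 degrees, less where a joint would pass 70% of its speed; a pose out of reach is approached as far as the arm can. A call with a number of a shift or a turn outside -1 to 1 is refused whole. A call with a gripper value outside its range is refused whole. The fingers move at their own pace and stop on an object; the grip force is fixed at half the most. Time passes only in rows, so rows that do not move let the fingers close, or fill a call up. It gives the time, the measured TCP pose, the force, the opening and the grip force at its end, in the units of the state.
- bot.get_obs(): the state, without advancing time (a new reading comes with each control period).
- bot.capture(name): name is "scene" or "side" or "wrist"; returns the picture (384x512x3 uint8, blue, green, red); there is no depth.
- bot.camera_params(name): a dict with "fovy" (degrees; the focal length in pixels is half the picture's height over the tangent of half this angle, whatever the lens; pixels are square), "cx", "cy" (the principal point, pixels), "distortion" ([k1, k2, p1, p2, k3] as OpenCV has them; the pictures are not rectified), "camera_from_world" (4x4, takes a point from world to camera coordinates). Camera axes: x right, y down, z forward; pixel columns grow to the right and rows downward; lengths in mm; the calibration is good to about 2 mm. A picture is of the moment at which its call begins: read the wrist's pose just before it. camera_params takes no time and is no camera call; for the wrist camera it gives the pose at the moment of the call.
- bot.close_job(): hands the job in; it is judged then, once.
The state is a dict: "time": time; "joint_positions": joint angles; "dq": joint speeds; "tau": joint torques, N m; "tool_pos": TCP position; "tcp_rot": TCP orientation; "contact_force": force on the tool from outside, world axes, zero at the start; "moment": the same for the moment, N m; "grip_width": finger opening in mm; "finger_force": force on a finger pad.
Only numpy, scipy, OpenCV 4.12 (cv2) and the standard library are available. Lean on these libraries where they do the work, as an engineer would, in place of code of your own. Each camera call takes 0.05 s, during which the arm holds its last target. There are 200 camera calls.

## Working session

There is one attempt and no reset: what is moved stays moved. The work goes in short steps, Python scripts to look and compute and a shell command to move; the robot and the scene stay as the last step left them, time stands still between calls to the robot, and variables do not carry over. Pictures are saved under pics/ and viewed, at most 14 in all, crops included, and the job is handed in when it is done.

```bash
mkdir -p pics; python3 - <<'E'
from plant import bot
import cv2,numpy as np
for n in("scene","side"):
    cv2.imwrite(f"pics/{n}0.png",bot.capture(n)); p=bot.camera_params(n); print(n,p["fovy"],p["cx"],p["cy"],p["distortion"]); print(np.round(p["camera_from_world"],3))
o=bot.get_obs(); print(o["time"],o["tool_pos"],o["tcp_rot"],o["grip_width"])
E
```

```text
scene 54.51805545373426 253.7860335281423 183.63715643643556 [-0.06636687  0.          0.          0.          0.        ]
[[-4.490000e-01  8.940000e-01  1.800000e-02  2.175920e+02]
 [ 5.690000e-01  3.010000e-01 -7.650000e-01 -1.625070e+02]
 [-6.890000e-01 -3.330000e-01 -6.440000e-01  1.395469e+03]
 [ 0.000000e+00  0.000000e+00  0.000000e+00  1.000000e+00]]
side 54.06633726314261 253.84708000880036 198.94618698752038 [-0.06711522  0.          0.          0.          0.        ]
[[ 9.32000e-01 -3.62000e-01 -1.00000e-03 -5.09499e+02]
 [-2.64000e-01 -6.76000e-01 -6.88000e-01  3.05053e+02]
 [ 2.48000e-01  6.41000e-01 -7.26000e-01  8.51659e+02]
 [ 0.00000e+00  0.00000e+00  0.00000e+00  1.00000e+00]]
0.1 [211.86793461 479.96454741 243.12480197] [-3.14023543e+00 -2.00423142e-04  2.72574188e+00] 91.71338944391246
```

View pics/scene0.png

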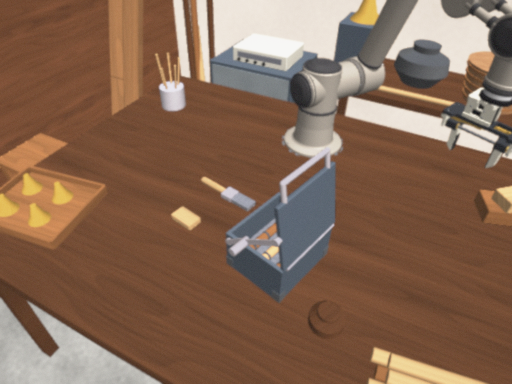

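View pics/side0.png

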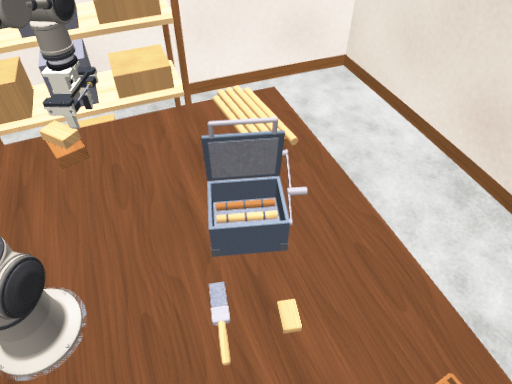

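Scene: bar (284,188)–(327,157), knuckle around (237,245). Side: bar (211,123)–(276,122), knuckle (290–306,190). Next I'll enlarge both.

```bash
python3 - <<'E'
import cv2,numpy as np
a=cv2.imread("pics/scene0.png")[145:295,215:345]; b=cv2.imread("pics/side0.png")[110:260,195:325]
cv2.imwrite("pics/crop0.png",np.hstack([cv2.resize(i,None,fx=3,fy=3,interpolation=2) for i in(a,b)]))
E
```

```text
(no output)
```

View pics/crop0.png

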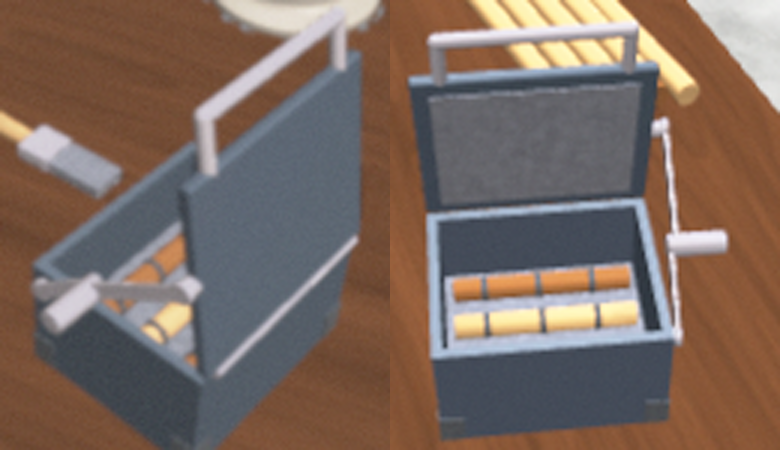

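```bash
cat > h.py <<'E'
from plant import bot
import cv2,numpy as np
from scipy.optimize import least_squares
def cam(n):
    p=bot.camera_params(n);f=192/np.tan(np.radians(p["fovy"]/2))
    return np.array([[f,0,p["cx"]],[0,f,p["cy"]],[0,0,1]]),np.array(p["distortion"]),np.array(p["camera_from_world"])
def proj(c,X): return cv2.projectPoints(np.atleast_2d(X).astype(float),cv2.Rodrigues(c[2][:3,:3])[0],c[2][:3,3],c[0],c[1])[0][:,0]
def tri(cs,px):
    u=[cv2.undistortPoints(np.array([[p]],float),c[0],c[1])[0,0] for c,p in zip(cs,px)]
    A=np.vstack([[q[0]*c[2][2]-c[2][0],q[1]*c[2][2]-c[2][1]] for c,q in zip(cs,u)])
    return np.linalg.lstsq(A[:,:3],-A[:,3],rcond=None)[0]
E
python3 - <<'E'
from h import *
C=[cam("scene"),cam("side")]
P={"bar-":((282.7,184),(276,121)),"bar+":((327.7,150),(210.3,123.7)),"kn_out":((233.3,251),(306.3,190.3)),"kn_in":((245.7,240.7),(289,191.3))}
M={"bar-":(48.5,-75,327.8),"bar+":(48.5,75,327.8),"kn_out":(-13,-153,150),"kn_in":(-13,-103,150)}
for k,v in P.items():print(k,tri(C,v).round(1))
def w(p,X):
    c,s=np.cos(p[2]),np.sin(p[2]);return np.array(X,float)@np.array([[c,s,0],[-s,c,0],[0,0,1]])+[p[0],p[1],0]
def r(p):return np.concatenate([(proj(C[i],w(p,M[k]))[0]-P[k][i]) for k in P for i in(0,1)])
best=min((least_squares(r,[600,0,y],loss="soft_l1") for y in(-2,0,2)),key=lambda s:s.cost)
p=best.x;print(p,r(p).reshape(-1,4).round(1))
for X in[(-13,-128,150),(48.5,0,327.8),(85,0,121),(-125,0,121)]:print(X,w(p,X).round(1))
E
```

```text
bar- [652.3 135.2 323.9]
bar+ [508.  176.6 326. ]
kn_out [709.2  57.3 149.1]
kn_in [668.6  68.6 148.2]
[568.37018506 109.4914903    1.29799559] [[-1.  -0.4 -0.4 -2.4]
 [-0.8  0.  -0.1 -1.2]
 [-2.8  1.   0.2 -0.7]
 [ 0.9 -1.7 -1.9 -0.3]]
(-13, -128, 150) [688.1  62.5 150. ]
(48.5, 0, 327.8) [581.4 156.2 327.8]
(85, 0, 121) [591.3 191.3 121. ]
(-125, 0, 121) [534.7 -10.9 121. ]
```

Fit residuals are about 2 px and the measured heights (324–326, 149) match the stated ones: chest at (568,109), yaw 1.298. I'll move around the front of the chest, closing the gripper and turning to yaw 1.298.

```bash
python3 -m pendant '[[[0.47,-0.9,0.3],[0,0,-0.595],-1],[[0.47,-0.9,0.3],[0,0,-0.595],-1],[[0.47,-0.9,0.3],[0,0,-0.595],-1],[[0.47,-0.9,0.3],[0,0,-0.595],-1],[[0.47,-0.9,0.3],[0,0,-0.595],-1],[[0.47,-0.9,0.3],[0,0,-0.595],-1],[[0.47,-0.9,0.3],[0,0,-0.595],-1],[[0.47,-0.9,0.3],[0,0,-0.595],-1],[[0.47,-0.9,0.3],[0,0,-0.595],-1],[[0.47,-0.9,0.3],[0,0,-0.595],-1]]'
python3 -m pendant '[[[0.4,-0.7,0],[0,0,-0.595],-1],[[0.4,-0.7,0],[0,0,-0.595],-1],[[0.4,-0.7,0],[0,0,-0.595],-1],[[0.4,-0.7,0],[0,0,-0.595],-1],[[0.4,-0.7,0],[0,0,-0.595],-1],[[0.4,-0.7,0],[0,0,-0.595],-1],[[0.4,-0.7,0],[0,0,-0.595],-1],[[0.4,-0.7,0],[0,0,-0.595],-1],[[0.4,-0.7,0],[0,0,-0.595],-1],[[0.4,-0.7,0],[0,0,-0.595],-1]]'
```

```text
time: 0.93
tool_pos: [353.2, 208.8, 334.0]
tcp_rot: [-3.141, -0.0, 2.008]
contact_force: [0.8, 1.2, 0.7]
grip_width: 30.0
finger_force: 0.0
time: 1.77
tool_pos: [473.3, -0.8, 333.4]
tcp_rot: [-3.141, 0.0, 1.294]
contact_force: [0.1, -0.2, -0.6]
grip_width: 0.2
finger_force: 0.0
```

```bash
python3 -m pendant '[[[0.713,0.173,-0.2],[0.16,-0.045,0],-1],[[0.713,0.173,-0.2],[0.16,-0.045,0],-1],[[0.713,0.173,-0.2],[0.16,-0.045,0],-1],[[0.713,0.173,-0.2],[0.16,-0.045,0],-1],[[0.713,0.173,-0.2],[0.16,-0.045,0],-1],[[0.713,0.173,-0.2],[0.16,-0.045,0],-1],[[0.713,0.173,-0.2],[0.16,-0.045,0],-1],[[0.713,0.173,-0.2],[0.16,-0.045,0],-1],[[0.713,0.173,-0.2],[0.16,-0.045,0],-1],[[0.713,0.173,-0.2],[0.16,-0.045,0],-1]]'
python3 -m pendant '[[[0,0,-0.25],[0,0,0],-1],[[0,0,-0.25],[0,0,0],-1],[[0,0,-0.25],[0,0,0],-1],[[0,0,-0.25],[0,0,0],-1],[[0,0,-0.25],[0,0,0],-1],[[0,0,-0.25],[0,0,0],-1],[[0,0,-0.25],[0,0,0],-1],[[0,0,-0.25],[0,0,0],-1],[[0,0,-0.25],[0,0,0],-1],[[0,0,0],[0,0,0],-1]]'
python3 - <<'E'
from h import *
i=[bot.capture(n) for n in("scene","side","wrist")]
p=bot.camera_params("wrist");print(p["fovy"],p["camera_from_world"])
a=cv2.resize(i[0][145:285,190:340],None,fx=2.6,fy=2.6);b=cv2.resize(i[1][80:220,215:365],None,fx=2.6,fy=2.6)
cv2.imwrite("pics/near.png",np.hstack([a,b])); cv2.imwrite("pics/w1.png",i[2])
E
```

```text
time: 2.6
tool_pos: [687.8, 52.4, 272.7]
tcp_rot: [-3.141, -0.2, 1.298]
contact_force: [0.6, -0.8, 0.1]
grip_width: 0.1
finger_force: 0.0
time: 3.43
tool_pos: [686.2, 52.2, 204.2]
tcp_rot: [-3.139, -0.199, 1.297]
contact_force: [0.7, -0.6, -0.3]
grip_width: 0.4
finger_force: 0.0
61.77074080111685 [[ 9.62899213e-01 -2.69861129e-01  2.75339872e-04 -6.48353036e+02]
 [-2.68605047e-01 -9.58318018e-01  9.73545289e-02  2.48413506e+02]
 [-2.60083400e-02 -9.38165569e-02 -9.95249727e-01  3.86959497e+02]
 [ 0.00000000e+00  0.00000000e+00  0.00000000e+00  1.00000000e+00]]
```

View pics/near.png

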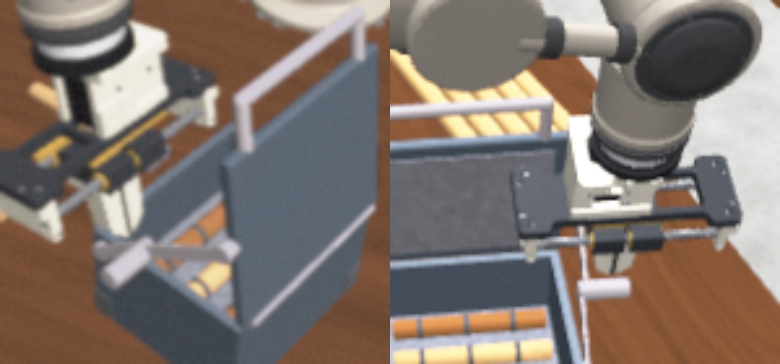

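View pics/w1.png

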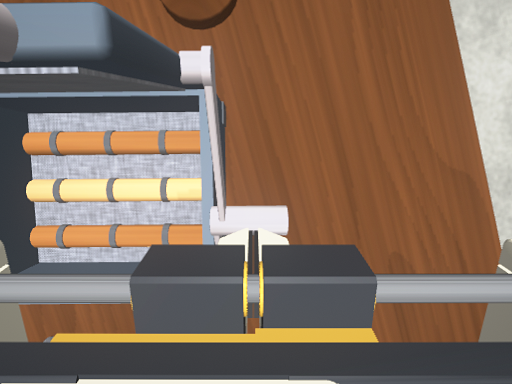

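The closed fingertips (wrist ~(253,235)) sit just above and in front of the knuckle (x 210–288, y≈220), centred along it. I'll check the position against the wrist view.

```bash
python3 - <<'E'
from h import *
from scipy.spatial.transform import Rotation as Ro
o=bot.get_obs();c=cam("wrist")
R=Ro.from_euler("xyz",o["tcp_rot"]).as_matrix();tip=o["tool_pos"]+17*R[:,2]
ex=np.array([.27,.963,0]);ey=np.array([-.963,.27,0]);c0=np.array([568.4,109.5,0])
K=lambda y:c0-13*ex+y*ey+[0,0,150]
print(proj(c,[tip,K(-103),K(-153)]),tip,[(tip-c0)@e for e in(ex,ey)])
E
```

```text
[[251.46693196 244.85222861]
 [211.54553948 219.25736215]
 [286.57365627 219.26238745]] [688.02454561  55.42838337 189.79872034] [np.float64(-19.77233950230454), np.float64(-129.79777391824206)]
```

```bash
python3 -m pendant '[[[0.005,0.02,-0.1],[0,0,0],-1],[[0.005,0.02,-0.1],[0,0,0],-1],[[0.005,0.02,-0.1],[0,0,0],-1],[[0.005,0.02,-0.1],[0,0,0],-1],[[0.005,0.02,-0.1],[0,0,0],-1],[[0.005,0.02,-0.1],[0,0,0],-1],[[0.002,0.006,-0.033],[0,0,0],-1],[[0.002,0.006,-0.033],[0,0,0],-1],[[0.002,0.006,-0.033],[0,0,0],-1],[[0.002,0.006,-0.033],[0,0,0],-1]]'
python3 -m pendant '[[[0.001,0.004,-0.02],[0,0,0],-1],[[0.001,0.004,-0.02],[0,0,0],-1],[[0.001,0.004,-0.02],[0,0,0],-1],[[0.001,0.004,-0.02],[0,0,0],-1],[[0.001,0.004,-0.02],[0,0,0],-1],[[0.001,0.004,-0.02],[0,0,0],-1],[[0,0,0],[0,0,0],-1],[[0,0,0],[0,0,0],-1],[[0,0,0],[0,0,0],-1],[[0,0,0],[0,0,0],-1]]'
```

```text
time: 4.42
tool_pos: [688.2, 56.5, 184.3]
tcp_rot: [3.141, -0.199, 1.298]
contact_force: [-0.7, -0.3, 0.4]
grip_width: 0.6
finger_force: 0.0
time: 5.25
tool_pos: [688.3, 57.2, 180.7]
tcp_rot: [3.141, -0.199, 1.298]
contact_force: [-0.2, 0.3, 0.2]
grip_width: 0.8
finger_force: 0.0
```

```bash
python3 -m pendant '[[[0.001,0.004,-0.015],[0,0,0],-1],[[0.001,0.004,-0.015],[0,0,0],-1],[[0.001,0.004,-0.015],[0,0,0],-1],[[0.001,0.004,-0.015],[0,0,0],-1],[[0.001,0.004,-0.015],[0,0,0],-1],[[0.001,0.004,-0.015],[0,0,0],-1],[[0.001,0.004,-0.015],[0,0,0],-1],[[0.001,0.004,-0.015],[0,0,0],-1],[[0.001,0.004,-0.015],[0,0,0],-1],[[0.001,0.004,-0.015],[0,0,0],-1]]'
```

```text
time: 6.08
tool_pos: [688.6, 58.5, 176.4]
tcp_rot: [3.141, -0.2, 1.298]
contact_force: [-0.9, 0.6, 1.4]
grip_width: 0.5
finger_force: 0.8
```

```bash
python3 -m pendant '[[[0.001,0.004,-0.01],[0,0,0],-1],[[0.001,0.004,-0.01],[0,0,0],-1],[[0.001,0.004,-0.01],[0,0,0],-1],[[0.001,0.004,-0.01],[0,0,0],-1],[[0.001,0.004,-0.01],[0,0,0],-1],[[0.001,0.004,-0.01],[0,0,0],-1],[[0.001,0.004,-0.01],[0,0,0],-1],[[0.001,0.004,-0.01],[0,0,0],-1],[[0,0,0],[0,0,0],-1],[[0,0,0],[0,0,0],-1]]'
```

```text
time: 6.92
tool_pos: [688.8, 59.3, 173.6]
tcp_rot: [3.141, -0.199, 1.298]
contact_force: [-0.5, 0.9, 0.9]
grip_width: 0.5
finger_force: 0.8
```

```bash
python3 -m pendant '[[[0.001,0.004,-0.01],[0,0,0],-1],[[0.001,0.004,-0.01],[0,0,0],-1],[[0.001,0.004,-0.01],[0,0,0],-1],[[0.001,0.004,-0.01],[0,0,0],-1],[[0.001,0.004,-0.01],[0,0,0],-1],[[0.001,0.004,-0.01],[0,0,0],-1],[[0.001,0.004,-0.01],[0,0,0],-1],[[0.001,0.004,-0.01],[0,0,0],-1],[[0,0,0],[0,0,0],-1],[[0,0,0],[0,0,0],-1]]'
```

```text
time: 7.75
tool_pos: [689.0, 60.4, 171.4]
tcp_rot: [3.141, -0.199, 1.298]
contact_force: [-0.9, 1.1, 2.5]
grip_width: 0.4
finger_force: 1.0
```

```bash
python3 - <<'E'
from h import *
i=[bot.capture(n) for n in("scene","side","wrist")]
a=cv2.resize(i[0][200:275,205:295],None,fx=4,fy=4);b=cv2.resize(i[1][140:215,260:350],None,fx=4,fy=4)
c=cv2.resize(i[2][0:300,130:370],(240,300))
cv2.imwrite("pics/p2.png",cv2.resize(np.hstack([a,b]),None,fx=1,fy=1)); cv2.imwrite("pics/w2.png",i[2])
o=bot.get_obs();print(o["contact_force"],o["moment"])
E
```

```text
[0.41170618 1.7874204  2.21586193] [0.03915405 0.03769154 0.01136908]
```

View pics/p2.png

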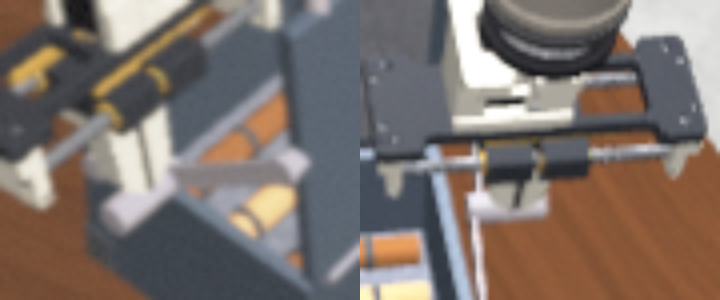

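View pics/w2.png

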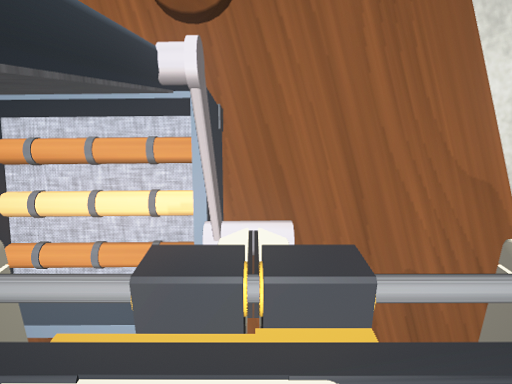

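The fingertips rest on the knuckle (wrist ~(253,232)), with little force so far. Continuing slowly.

```bash
python3 -m pendant '[[[0.001,0.004,-0.01],[0,0,0],-1],[[0.001,0.004,-0.01],[0,0,0],-1],[[0.001,0.004,-0.01],[0,0,0],-1],[[0.001,0.004,-0.01],[0,0,0],-1],[[0.001,0.004,-0.01],[0,0,0],-1],[[0.001,0.004,-0.01],[0,0,0],-1],[[0,0,0],[0,0,0],-1],[[0,0,0],[0,0,0],-1],[[0,0,0],[0,0,0],-1],[[0,0,0],[0,0,0],-1]]'
python3 -m pendant '[[[0.001,0.004,-0.01],[0,0,0],-1],[[0.001,0.004,-0.01],[0,0,0],-1],[[0.001,0.004,-0.01],[0,0,0],-1],[[0.001,0.004,-0.01],[0,0,0],-1],[[0.001,0.004,-0.01],[0,0,0],-1],[[0.001,0.004,-0.01],[0,0,0],-1],[[0,0,0],[0,0,0],-1],[[0,0,0],[0,0,0],-1],[[0,0,0],[0,0,0],-1],[[0,0,0],[0,0,0],-1]]'
```

```text
time: 8.73
tool_pos: [689.3, 61.0, 169.6]
tcp_rot: [3.141, -0.199, 1.298]
contact_force: [-0.0, 1.3, 2.5]
grip_width: 0.4
finger_force: 1.0
time: 9.57
tool_pos: [689.4, 61.7, 167.7]
tcp_rot: [3.141, -0.199, 1.298]
contact_force: [1.0, 1.5, 1.9]
grip_width: 0.6
finger_force: 1.0
```

```bash
python3 -m pendant '[[[0.003,0.012,-0.018],[0,0,0],-1],[[0.003,0.012,-0.018],[0,0,0],-1],[[0.003,0.012,-0.018],[0,0,0],-1],[[0.003,0.012,-0.018],[0,0,0],-1],[[0.003,0.012,-0.018],[0,0,0],-1],[[0.003,0.012,-0.018],[0,0,0],-1],[[0.003,0.012,-0.018],[0,0,0],-1],[[0.003,0.012,-0.018],[0,0,0],-1],[[0.003,0.012,-0.018],[0,0,0],-1],[[0.003,0.012,-0.018],[0,0,0],-1]]'
python3 -m pendant '[[[0.003,0.012,-0.018],[0,0,0],-1],[[0.003,0.012,-0.018],[0,0,0],-1],[[0.003,0.012,-0.018],[0,0,0],-1],[[0.003,0.012,-0.018],[0,0,0],-1],[[0.003,0.012,-0.018],[0,0,0],-1],[[0.003,0.012,-0.018],[0,0,0],-1],[[0.003,0.012,-0.018],[0,0,0],-1],[[0.003,0.012,-0.018],[0,0,0],-1],[[0,0,0],[0,0,0],-1],[[0,0,0],[0,0,0],-1]]'
python3 - <<'E'
from h import *
i=[bot.capture(n) for n in("scene","side")]
a=cv2.resize(i[0][150:270,205:345],None,fx=2.8,fy=2.8);b=cv2.resize(i[1][110:230,200:340],None,fx=2.8,fy=2.8)
cv2.imwrite("pics/p3.png",np.hstack([a,b]))
E
```

```text
time: 10.4
tool_pos: [690.4, 65.5, 162.4]
tcp_rot: [3.141, -0.2, 1.298]
contact_force: [0.4, 2.0, 3.2]
grip_width: 0.7
finger_force: 1.5
time: 11.23
tool_pos: [690.9, 68.1, 157.9]
tcp_rot: [3.142, -0.199, 1.298]
contact_force: [1.6, 0.4, 3.0]
grip_width: 0.5
finger_force: 1.2
```

View pics/p3.png

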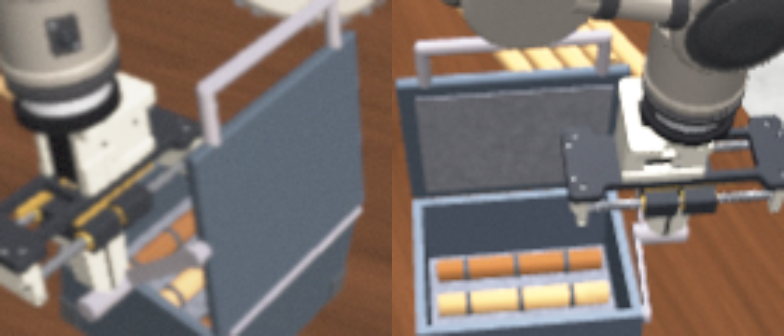

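The upper strip now slopes down to the knuckle (scene ~(240,255), earlier ~(237,245)) and the bar end has shifted forward by a few px, so the stay is broken and folding at about 3 N. Next I'll retract, untilt and turn for the bar.

```bash
python3 -m pendant '[[[-0.02,-0.08,0.2],[0,0,0],-1],[[-0.03,-0.1,0.4],[0,0,0],-1],[[-0.1,-0.15,0.4],[-0.2,0.056,0],-1],[[-0.1,-0.15,0.4],[-0.2,0.056,0],-1],[[-0.1,-0.15,0.4],[-0.2,0.056,0],-1],[[-0.1,-0.15,0.4],[-0.2,0.056,0],-1],[[-0.1,-0.15,0.4],[-0.2,0.056,0],-1],[[-0.1,-0.15,0.4],[-0.2,0.056,0],-1],[[-0.1,-0.15,0.4],[-0.2,0.056,0],-1],[[-0.1,-0.15,0.4],[-0.2,0.056,0],-1]]'
python3 -m pendant '[[[-0.34,0,0.4],[0,0,0.65],0],[[-0.34,0,0.4],[0,0,0.65],0],[[-0.34,0,0.4],[0,0,0.65],0],[[-0.34,0,0.4],[0,0,0.65],0],[[-0.34,0,0.4],[0,0,0.65],0],[[-0.34,0,0.4],[0,0,0.65],0],[[-0.34,0,0.4],[0,0,0.65],0],[[-0.34,0,0.4],[0,0,0.65],0],[[-0.34,0,0.4],[0,0,0.65],0],[[-0.34,0,0.4],[0,0,0.65],0]]'
python3 -m pendant '[[[0,0,0.03],[0,0,0.66],0],[[0,0,0.03],[0,0,0.66],0],[[0,0,0.03],[0,0,0.66],0],[[0,0,0.03],[0,0,0.66],0],[[0,0,0.03],[0,0,0.66],0],[[0,0,0.03],[0,0,0.66],0],[[0,0,0.03],[0,0,0.66],0],[[0,0,0.03],[0,0,0.66],0],[[0,0,0.03],[0,0,0.66],0],[[0,0,0.03],[0,0,0.66],0]]'
python3 - <<'E'
from h import *
i=[bot.capture(n) for n in("scene","side","wrist")]
a=cv2.resize(i[0][145:275,215:345],None,fx=3,fy=3,interpolation=2);b=cv2.resize(i[1][100:230,195:325],None,fx=3,fy=3,interpolation=2)
cv2.imwrite("pics/p4.png",np.hstack([a,b]));cv2.imwrite("pics/w4.png",i[2])
E
```

```text
time: 12.17
tool_pos: [665.0, 26.0, 273.6]
tcp_rot: [3.141, 0.002, 1.297]
contact_force: [-0.7, -1.0, 0.6]
grip_width: 0.4
finger_force: 0.0
time: 13.0
tool_pos: [562.5, 26.3, 393.5]
tcp_rot: [3.142, 0.001, 2.081]
contact_force: [-0.1, -0.1, -0.7]
grip_width: 45.9
finger_force: 0.0
time: 13.83
tool_pos: [563.0, 26.3, 401.9]
tcp_rot: [-3.141, 0.0, 2.873]
contact_force: [-0.1, 0.8, 0.5]
grip_width: 46.1
finger_force: 0.0
```

View pics/p4.png

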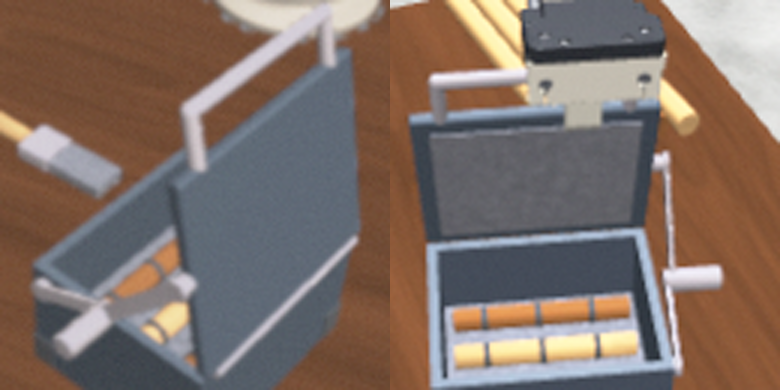

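The stay is visibly kinked: knuckle at scene (237,260), bar at scene (278,181)–(322,148). I'll solve for the lid angle.

```bash
python3 - <<'E'
from h import *
C=[cam("scene"),cam("side")];ex=np.array([.27,.963,0]);ey=np.array([-.963,.27,0]);c0=np.array([568.4,109.5,0])
bar=lambda t,y:c0+(85-210*np.cos(t))*ex+y*ey+[0,0,121+210*np.sin(t)]
f=lambda t:np.concatenate([proj(C[0],bar(t[0],-75))[0]-(277.7,180.7),proj(C[0],bar(t[0],75))[0]-(322.3,148.3),proj(C[1],bar(t[0],75))[0]-(210.3,126.7)])
s=least_squares(f,[1.3]);t=s.x[0];print(np.degrees(t),s.fun.round(1),bar(t,0),tri(C,((322.3,148.3),(210.3,126.7))),bar(t,75))
for d in range(75,-1,-5):print(d,bar(np.radians(d),0).round(1))
E
```

```text
76.8026701575389 [-0.8  1.2 -0.   0.5  0.1 -0.4] [578.40507826 145.18477911 325.45380417] [505.20706164 164.71874249 325.44576514] [506.18007826 165.43477911 325.45380417]
75 [576.7 139.  323.8]
70 [572.  122.2 318.3]
65 [567.4 105.9 311.3]
60 [563.   90.2 302.9]
55 [558.8  75.4 293. ]
50 [554.9  61.4 281.9]
45 [551.3  48.4 269.5]
40 [547.9  36.4 256. ]
35 [544.9  25.7 241.5]
30 [542.2  16.2 226. ]
25 [540.    8.1 209.7]
20 [538.1   1.3 192.8]
15 [536.6  -4.  175.4]
10 [535.5  -7.8 157.5]
5 [534.9 -10.1 139.3]
0 [534.6 -10.9 121. ]
```

```bash
python3 -m pendant '[[[0.05,0.4,0],[0,0,0],0.2],[[0.05,0.4,0],[0,0,0],0.2],[[0.05,0.4,0],[0,0,0],0.2],[[0.05,0.4,0],[0,0,0],0.2],[[0.05,0.4,0],[0,0,0],0.2],[[0.05,0.4,0],[0,0,0],0.2],[[0.05,0.4,0],[0,0,0],0.2],[[0.05,0.4,0],[0,0,0],0.2],[[0.05,0.4,0],[0,0,0],0.2],[[0.05,0.4,0],[0,0,0],0.2]]'
python3 -m pendant '[[[0,0,-0.3],[0,0,0],0.2],[[0,0,-0.3],[0,0,0],0.2],[[0,0,-0.3],[0,0,0],0.2],[[0,0,-0.3],[0,0,0],0.2],[[0,0,-0.3],[0,0,0],0.2],[[0,0,-0.3],[0,0,0],0.2],[[0,0,-0.3],[0,0,0],0.2],[[0,0,-0.3],[0,0,0],0.2],[[0,0,-0.1],[0,0,0],0.2],[[0,0,0],[0,0,0],0.2]]'
python3 - <<'E'
from h import *
cv2.imwrite("pics/w5.png",bot.capture("wrist"))
c=cam("wrist");print(proj(c,[[578.4-72,145.2+20,325.5],[578.4,145.2,325.5],[578.4+72,145.2-20,325.5]]),bot.get_obs()["tool_pos"])
E
```

```text
time: 14.82
tool_pos: [578.6, 148.2, 401.0]
tcp_rot: [3.141, -0.0, 2.87]
contact_force: [-0.4, 0.5, -0.7]
grip_width: 55.0
finger_force: 0.0
time: 15.65
tool_pos: [578.2, 146.7, 324.9]
tcp_rot: [-3.141, -0.002, 2.87]
contact_force: [-0.4, -0.1, 0.3]
grip_width: 55.4
finger_force: 0.0
[[250.48376285 103.91033759]
 [250.97284853 260.30641791]
 [251.34679053 378.60472148]] [578.47356313 146.80919889 325.82189063]
```

View pics/w5.png

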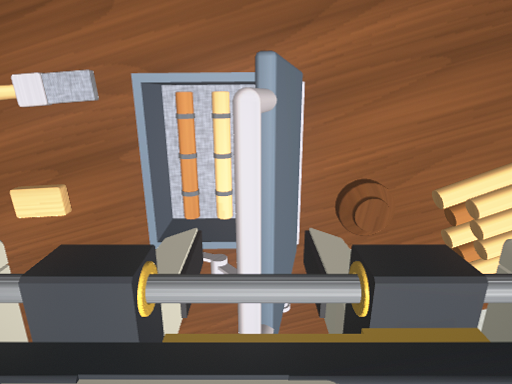

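The bar (x≈249) runs midway between the two open fingers (x≈200 and 310) and matches the prediction of 250.5. Gripping.

```bash
python3 -m pendant '[[[0,-0.03,0],[0,0,0],-1],[[0,0,0],[0,0,0],-1],[[0,0,0],[0,0,0],-1],[[0,0,0],[0,0,0],-1],[[0,0,0],[0,0,0],-1],[[0,0,0],[0,0,0],-1],[[0,0,0],[0,0,0],-1],[[0,0,0],[0,0,0],-1],[[0,0,0],[0,0,0],-1],[[0,0,0],[0,0,0],-1]]'
```

```text
time: 16.53
tool_pos: [578.4, 145.5, 326.3]
tcp_rot: [-3.141, 0.0, 2.87]
contact_force: [-1.6, -3.3, 1.1]
grip_width: 11.1
finger_force: 30.0
```

```bash
python3 -m pendant '[[[-0.014,-0.05,-0.014],[0,0,0],-1],[[-0.028,-0.1,-0.028],[0,0,0],-1],[[-0.014,-0.053,-0.014],[0,0,0],-1],[[-0.031,-0.112,-0.037],[0,0,0],-1],[[-0.031,-0.112,-0.037],[0,0,0],-1],[[-0.031,-0.112,-0.037],[0,0,0],-1],[[-0.031,-0.112,-0.037],[0,0,0],-1],[[-0.031,-0.112,-0.037],[0,0,0],-1],[[0,0,0],[0,0,0],-1],[[0,0,0],[0,0,0],-1]]'
```

```text
time: 17.37
tool_pos: [572.2, 122.6, 319.0]
tcp_rot: [-3.141, 0.0, 2.869]
contact_force: [-1.0, -2.1, 4.5]
grip_width: 10.7
finger_force: 30.0
```

```bash
python3 -m pendant '[[[-0.031,-0.109,-0.047],[0,0,0],-1],[[-0.031,-0.109,-0.047],[0,0,0],-1],[[-0.031,-0.109,-0.047],[0,0,0],-1],[[-0.031,-0.109,-0.047],[0,0,0],-1],[[-0.031,-0.109,-0.047],[0,0,0],-1],[[-0.029,-0.105,-0.056],[0,0,0],-1],[[-0.029,-0.105,-0.056],[0,0,0],-1],[[-0.029,-0.105,-0.056],[0,0,0],-1],[[-0.029,-0.105,-0.056],[0,0,0],-1],[[-0.029,-0.105,-0.056],[0,0,0],-1]]'
python3 -m pendant '[[[-0.028,-0.099,-0.066],[0,0,0],-1],[[-0.028,-0.099,-0.066],[0,0,0],-1],[[-0.028,-0.099,-0.066],[0,0,0],-1],[[-0.028,-0.099,-0.066],[0,0,0],-1],[[-0.028,-0.099,-0.066],[0,0,0],-1],[[-0.026,-0.093,-0.074],[0,0,0],-1],[[-0.026,-0.093,-0.074],[0,0,0],-1],[[-0.026,-0.093,-0.074],[0,0,0],-1],[[-0.026,-0.093,-0.074],[0,0,0],-1],[[-0.026,-0.093,-0.074],[0,0,0],-1]]'
```

```text
time: 18.2
tool_pos: [563.5, 90.8, 303.2]
tcp_rot: [3.141, 0.001, 2.87]
contact_force: [2.5, -0.4, 4.0]
grip_width: 11.1
finger_force: 30.0
time: 19.03
tool_pos: [555.4, 61.9, 282.1]
tcp_rot: [3.141, 0.001, 2.87]
contact_force: [6.7, -0.9, 1.3]
grip_width: 10.8
finger_force: 30.0
```

```bash
python3 -m pendant '[[[-0.018,-0.087,-0.083],[0,0,0],-1],[[-0.018,-0.087,-0.083],[0,0,0],-1],[[-0.018,-0.087,-0.083],[0,0,0],-1],[[-0.018,-0.087,-0.083],[0,0,0],-1],[[-0.018,-0.087,-0.083],[0,0,0],-1],[[-0.018,-0.08,-0.09],[0,0,0],-1],[[-0.018,-0.08,-0.09],[0,0,0],-1],[[-0.018,-0.08,-0.09],[0,0,0],-1],[[-0.018,-0.08,-0.09],[0,0,0],-1],[[-0.018,-0.08,-0.09],[0,0,0],-1]]'
```

```text
time: 19.87
tool_pos: [548.7, 36.9, 255.9]
tcp_rot: [-3.141, -0.002, 2.87]
contact_force: [-4.0, -2.7, 5.1]
grip_width: 10.9
finger_force: 30.0
```

```bash
python3 -m pendant '[[[-0.018,-0.071,-0.097],[0,0,0],-1],[[-0.018,-0.071,-0.097],[0,0,0],-1],[[-0.018,-0.071,-0.097],[0,0,0],-1],[[-0.018,-0.071,-0.097],[0,0,0],-1],[[-0.018,-0.071,-0.097],[0,0,0],-1],[[-0.016,-0.063,-0.103],[0,0,0],-1],[[-0.016,-0.063,-0.103],[0,0,0],-1],[[-0.016,-0.063,-0.103],[0,0,0],-1],[[-0.016,-0.063,-0.103],[0,0,0],-1],[[-0.016,-0.063,-0.103],[0,0,0],-1]]'
python3 - <<'E'
from h import *
i=[bot.capture(n) for n in("scene","side")]
a=cv2.resize(i[0][150:290,205:345],None,fx=2.8,fy=2.8);b=cv2.resize(i[1][130:270,195:335],None,fx=2.8,fy=2.8)
cv2.imwrite("pics/p6.png",np.hstack([a,b]))
E
```

```text
time: 20.7
tool_pos: [543.2, 16.4, 225.7]
tcp_rot: [-3.14, -0.003, 2.87]
contact_force: [-5.3, -4.2, 4.6]
grip_width: 10.5
finger_force: 30.0
```

View pics/p6.png

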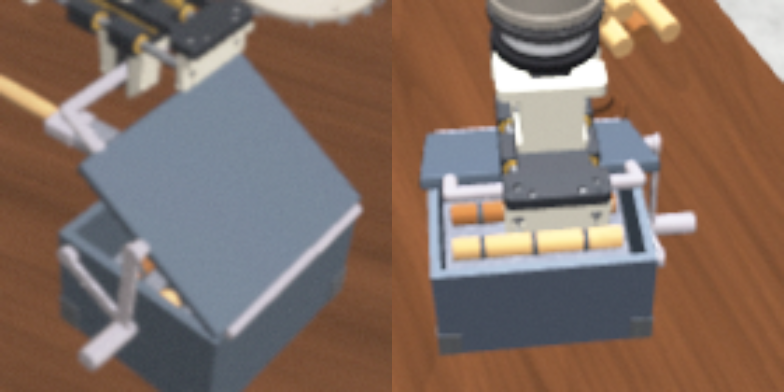

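The lid is in the grip at about 30°, with the stay folded. Continuing.

```bash
python3 -m pendant '[[[-0.02,-0.054,-0.109],[0,0,0],-1],[[-0.02,-0.054,-0.109],[0,0,0],-1],[[-0.02,-0.054,-0.109],[0,0,0],-1],[[-0.02,-0.054,-0.109],[0,0,0],-1],[[-0.02,-0.054,-0.109],[0,0,0],-1],[[-0.015,-0.045,-0.113],[0,0,0],-1],[[-0.015,-0.045,-0.113],[0,0,0],-1],[[-0.015,-0.045,-0.113],[0,0,0],-1],[[-0.015,-0.045,-0.113],[0,0,0],-1],[[-0.015,-0.045,-0.113],[0,0,0],-1]]'
python3 -m pendant '[[[-0.01,-0.035,-0.116],[0,0,0],-1],[[-0.01,-0.035,-0.116],[0,0,0],-1],[[-0.01,-0.035,-0.116],[0,0,0],-1],[[-0.01,-0.035,-0.116],[0,0,0],-1],[[-0.01,-0.035,-0.116],[0,0,0],-1],[[-0.007,-0.025,-0.119],[0,0,0],-1],[[-0.007,-0.025,-0.119],[0,0,0],-1],[[-0.007,-0.025,-0.119],[0,0,0],-1],[[-0.007,-0.025,-0.119],[0,0,0],-1],[[-0.007,-0.025,-0.119],[0,0,0],-1]]'
```

```text
time: 21.63
tool_pos: [539.0, 1.2, 192.5]
tcp_rot: [-3.14, -0.0, 2.87]
contact_force: [-2.0, -6.6, 2.8]
grip_width: 10.9
finger_force: 30.0
time: 22.47
tool_pos: [536.4, -8.5, 157.2]
tcp_rot: [-3.139, -0.0, 2.87]
contact_force: [-3.1, -8.8, 1.6]
grip_width: 11.0
finger_force: 30.0
```

```bash
python3 -m pendant '[[[-0.006,-0.03,-0.1],[0,0,0],-1],[[-0.006,-0.03,-0.1],[0,0,0],-1],[[-0.006,-0.03,-0.1],[0,0,0],-1],[[-0.004,-0.02,-0.1],[0,0,0],-1],[[-0.004,-0.02,-0.1],[0,0,0],-1],[[-0.004,-0.02,-0.1],[0,0,0],-1],[[-0.004,-0.01,-0.1],[0,0,0],-1],[[-0.003,-0.01,-0.1],[0,0,0],-1],[[-0.003,-0.01,-0.1],[0,0,0],-1],[[0,-0.01,-0.07],[0,0,0],-1]]'
python3 -m pendant '[[[0,0,-0.04],[0,0,0],-1],[[0,0,-0.04],[0,0,0],-1],[[0,0,-0.04],[0,0,0],-1],[[0,0,-0.03],[0,0,0],-1],[[0,0,-0.03],[0,0,0],-1],[[0,0,-0.02],[0,0,0],-1],[[0,0,-0.02],[0,0,0],-1],[[0,0,-0.02],[0,0,0],-1],[[0,0,0],[0,0,0],-1],[[0,0,0],[0,0,0],-1]]'
```

```text
time: 23.3
tool_pos: [535.4, -12.2, 128.3]
tcp_rot: [3.141, -0.001, 2.87]
contact_force: [-1.3, -2.2, 0.6]
grip_width: 11.1
finger_force: 30.0
time: 24.13
tool_pos: [535.3, -12.5, 121.4]
tcp_rot: [3.141, -0.001, 2.87]
contact_force: [-3.0, -2.4, -1.2]
grip_width: 11.1
finger_force: 30.0
```

```bash
python3 -m pendant '[[[0,0,-0.012],[0,0,0],-1],[[0,0,-0.012],[0,0,0],-1],[[0,0,-0.012],[0,0,0],-1],[[0,0,-0.012],[0,0,0],-1],[[0,0,-0.012],[0,0,0],-1],[[0,0,-0.012],[0,0,0],-1],[[0,0,0],[0,0,0],-1],[[0,0,0],[0,0,0],-1],[[0,0,0],[0,0,0],-1],[[0,0,0],[0,0,0],-1]]'
```

```text
time: 24.97
tool_pos: [535.3, -12.6, 119.3]
tcp_rot: [3.141, -0.001, 2.87]
contact_force: [-3.6, -2.7, -0.9]
grip_width: 11.0
finger_force: 30.0
```

```bash
python3 -m pendant '[[[0,0,-0.012],[0,0,0],-1],[[0,0,-0.012],[0,0,0],-1],[[0,0,-0.012],[0,0,0],-1],[[0,0,-0.012],[0,0,0],-1],[[0,0,-0.012],[0,0,0],-1],[[0,0,-0.012],[0,0,0],-1],[[0,0,0],[0,0,0],-1],[[0,0,0],[0,0,0],-1],[[0,0,0],[0,0,0],-1],[[0,0,0],[0,0,0],-1]]'
```

```text
time: 25.8
tool_pos: [535.3, -12.6, 117.2]
tcp_rot: [3.142, -0.001, 2.87]
contact_force: [-4.2, -3.4, 0.3]
grip_width: 10.8
finger_force: 30.0
```

```bash
python3 -m pendant '[[[0,0,-0.012],[0,0,0],-1],[[0,0,-0.012],[0,0,0],-1],[[0,0,-0.012],[0,0,0],-1],[[0,0,-0.012],[0,0,0],-1],[[0,0,-0.012],[0,0,0],-1],[[0,0,-0.012],[0,0,0],-1],[[0,0,0],[0,0,0],-1],[[0,0,0],[0,0,0],-1],[[0,0,0],[0,0,0],-1],[[0,0,0],[0,0,0],-1]]'
python3 - <<'E'
from h import *
i=[bot.capture(n) for n in("scene","side")]
a=cv2.resize(i[0][170:310,205:345],None,fx=2.8,fy=2.8);b=cv2.resize(i[1][130:270,195:335],None,fx=2.8,fy=2.8)
cv2.imwrite("pics/p7.png",np.hstack([a,b]))
E
```

```text
time: 26.63
tool_pos: [535.3, -12.7, 115.0]
tcp_rot: [3.142, -0.001, 2.87]
contact_force: [-4.7, -3.9, -0.3]
grip_width: 11.1
finger_force: 30.0
```

View pics/p7.png

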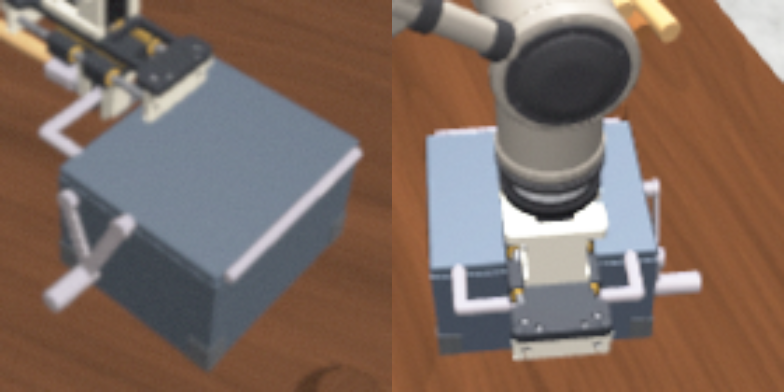

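```bash
python3 - <<'E'
from h import *
C=[cam("scene"),cam("side")];ex=np.array([.27,.963,0]);ey=np.array([-.963,.27,0]);c0=np.array([568.4,109.5,0])
bar=lambda t,y:c0+(85-210*np.cos(t))*ex+y*ey+[0,0,121+210*np.sin(t)]
for d in(0,1,2,4):
  t=np.radians(d);print(d,proj(C[0],bar(t,-75)),proj(C[1],bar(t,75)),proj(C[1],bar(t,-75)))
  e=c0-85*ex-100*ey+[0,0,0];
print(tri(C,((221,216.4),(283.6,235.4))),bar(0,-75))
E
```

```text
0 [[220.92498182 216.8486724 ]] [[218.99265861 238.64848722]] [[282.10724578 233.71590497]]
1 [[220.87437549 215.79265455]] [[218.88388883 237.68457746]] [[282.18831635 232.74745139]]
2 [[220.84181746 214.74411078]] [[218.77358596 236.69348443]] [[282.26581307 231.75233723]]
4 [[220.83145271 212.67055298]] [[218.54854041 234.63060974]] [[282.40980975 229.68302017]]
[606.84224604 -33.96041588 119.81893236] [606.875 -31.125 121.   ]
```

```bash
python3 -m pendant '[[[0.02,0,-0.015],[0,0,0],-1],[[0.02,0,-0.015],[0,0,0],-1],[[0.02,0,-0.015],[0,0,0],-1],[[0,0,-0.015],[0,0,0],-1],[[0,0,-0.015],[0,0,0],-1],[[0,0,-0.015],[0,0,0],-1],[[0,0,-0.015],[0,0,0],-1],[[0,0,-0.015],[0,0,0],-1],[[0,0,0],[0,0,0],-1],[[0,0,0],[0,0,0],-1]]'
```

```text
time: 27.57
tool_pos: [535.6, -12.7, 113.8]
tcp_rot: [-3.141, -0.003, 2.87]
contact_force: [-17.7, -2.9, 23.1]
grip_width: 11.0
finger_force: 30.0
```

Fz jumped to 23 N, so the lid is against its stop and shut. I'll relax the pressure, open slightly (about 25 mm, to clear the lid's edge) and lift away.

```bash
python3 -m pendant '[[[-0.03,0,0.03],[0,0,0],-1],[[-0.03,0,0.03],[0,0,0],-1],[[0,0,0],[0,0,0],-1],[[0,0,0],[0,0,0],-0.45],[[0,0,0],[0,0,0],-0.45],[[0,0,0],[0,0,0],-0.45],[[0,0,0],[0,0,0],-0.45],[[0,0,0],[0,0,0],-0.45],[[0,0,0],[0,0,0],-0.45],[[0,0,0],[0,0,0],-0.45]]'
```

```text
time: 28.4
tool_pos: [535.7, -12.4, 113.2]
tcp_rot: [3.141, 0.0, 2.87]
contact_force: [0.3, -0.0, 0.2]
grip_width: 25.1
finger_force: 0.0
```

```bash
python3 -m pendant '[[[0,0,0.05],[0,0,0],-0.45],[[0,0,0.1],[0,0,0],-0.45],[[0,0,0.1],[0,0,0],-0.45],[[0,0,0.2],[0,0,0],-0.45],[[0,0,0.3],[0,0,0],-0.45],[[0,0,0.5],[0,0,0],-0.45],[[0,0,0.7],[0,0,0],-0.45],[[0,0,0.7],[0,0,0],-0.45],[[0,0,0.7],[0,0,0],-0.45],[[0,0,0.7],[0,0,0],-0.45]]'
python3 -m pendant '[[[0,-0.5,0.5],[0,0,0],-0.45],[[0,-0.5,0.5],[0,0,0],-0.45],[[0,-0.5,0.5],[0,0,0],-0.45],[[0,-0.5,0.5],[0,0,0],-0.45],[[-0.3,-0.5,0.5],[0,0,0],-0.45],[[-0.3,-0.5,0],[0,0,0],-0.45],[[-0.3,-0.5,0],[0,0,0],-0.45],[[-0.3,-0.5,0],[0,0,0],-0.45],[[0,0,0],[0,0,0],-0.45],[[0,0,0],[0,0,0],-0.45]]'
python3 - <<'E'
from h import *
i=[bot.capture(n) for n in("scene","side")]
a=cv2.resize(i[0][140:340,150:350],None,fx=2,fy=2);b=cv2.resize(i[1][150:350,170:370],None,fx=2,fy=2)
cv2.imwrite("pics/p8.png",np.hstack([a,b]))
E
```

```text
time: 29.23
tool_pos: [535.5, -12.5, 236.9]
tcp_rot: [3.141, 0.001, 2.87]
contact_force: [0.4, -0.6, 0.1]
grip_width: 25.3
finger_force: 0.0
time: 30.07
tool_pos: [499.4, -132.8, 310.7]
tcp_rot: [3.141, 0.001, 2.868]
contact_force: [0.1, 0.9, -0.1]
grip_width: 24.7
finger_force: 0.0
```

View pics/p8.png

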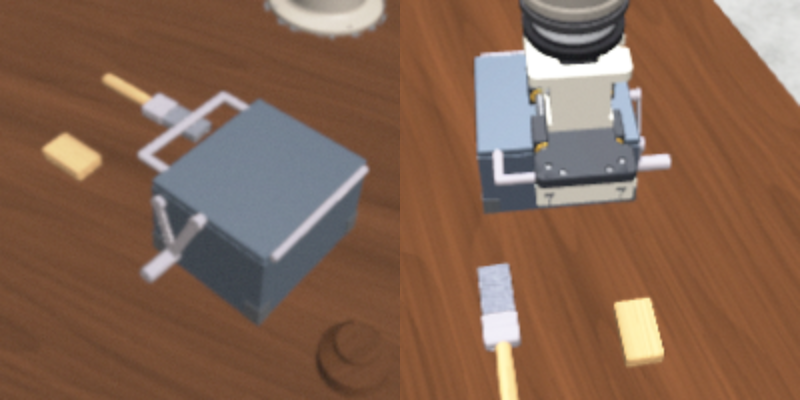

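The lid is flat on the rim (bar corner at scene ~(221,217), where the shut lid should put it). The jar, block and brush haven't moved, and the gripper is clear. Handing in.

```bash
python3 -c "
from plant import bot
print(bot.close_job())"
```

```text
the job is handed in; nothing more can be done
None
```

I broke the stay with about 3 N showing on the knuckle, lowered the lid by its bar until it met its stop, let go, and handed the job in at about 30 s; the jar, block and brush look unmoved in the last pictures, and no verdict came back.

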